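# Match the roofs to the model houses

### The job

Two small model houses on the table, one square and one long, are missing their roofs. Find the roof that fits each of them and set it on its house, the right way up and fully seated with its tongue inside the walls, lowering it rather than dropping it. The third roof fits neither house: leave it lying where it is, and do not knock over the two little trees.

Things in the scene. Friction and masses are not known exactly. Their poses are not given: they have to be found in the camera images.
- square_house_rim (a point): White roofless model house, glued down: 84 x 84 mm outside (x, y), 50 mm high, walls 5 mm, inside 74 x 74 mm, floor 45 mm below the rim. Point: centre of the opening, level with the wall tops; z up. The roof's tongue goes inside the walls with 3 mm to spare on each side; its plate rests on the walls, overhanging 4 mm. Any quarter turn fits.
- long_house_rim (a point): White roofless model house, glued down: 64 x 120 mm outside (x, y), 50 mm high, walls 5 mm, inside 54 x 110 mm, floor 45 mm below the rim. Point: centre of the opening, level with the wall tops; z up. The roof's tongue goes inside the walls with 3 mm to spare on each side; its plate rests on the walls, overhanging 4 mm. Either way round fits.
- square_roof_lantern (a point): White model roof, 60 g: plate 92 x 92 mm (x, y), 6 mm thick; on its middle a solid lantern block 22 (x) x 50 (y) x 28 mm high to hold it by; under it a tongue 68 x 68 mm, 8 mm deep, its lower 4 mm 1.5 mm slimmer all round. Point: lantern centre, 20 mm above the plate's underside, 28 mm above the tongue's; z up. Starts lying on its tongue on the table. It belongs on the square house.
- long_roof_lantern (a point): White model roof, 60 g: plate 72 x 128 mm (x, y), 6 mm thick; on its middle a solid lantern block 22 (x) x 50 (y) x 28 mm high to hold it by; under it a tongue 48 x 104 mm, 8 mm deep, its lower 4 mm 1.5 mm slimmer all round. Point: lantern centre, 20 mm above the plate's underside, 28 mm above the tongue's; z up. Starts lying on its tongue on the table. It belongs on the long house.
- spare_roof_lantern (a point): White model roof, 60 g: plate 84 x 112 mm (x, y), 6 mm thick; on its middle a solid lantern block 22 (x) x 50 (y) x 28 mm high to hold it by; under it a tongue 60 x 88 mm, 8 mm deep, its lower 4 mm 1.5 mm slimmer all round. Point: lantern centre, 20 mm above the plate's underside, 28 mm above the tongue's; z up. Starts lying on its tongue on the table. Fits neither house; stays put.
- tree_near_mid (a point): Little model tree, loose: round dark foot 28 mm across, brown crown 28 mm across, 58 mm high, standing between the two houses on the robot's side. This point is on its axis, 29 mm above the table.
- tree_far_mid (a point): The same kind of tree, standing between the houses on the far side. This point is on its axis, 29 mm above the table.
- square_roof: The square roof as a whole; origin at the centre of its tongue's underside, 28 mm below the lantern's centre.
- long_roof: The long roof as a whole; origin at the centre of its tongue's underside, 28 mm below the lantern's centre.
Things that resemble listed ones, but are neither listed nor needed, are in the scene too. What is shaped like the square_roof but red is not meant.

How it is judged:
By the outcome, as a careful person would: the job done as asked, in the order asked, and still so for the second after the job is handed in, with the robot touching nothing.
It also fails if it takes over 64 s, if anything falls off the work surface, if the arm or the gripper's body presses on something with over 40 N, if the wrist force passes 120 N, or if a joint passes its speed limit or range.

### The arm

A 6-joint arm with a two-finger parallel gripper is mounted at the origin on the work surface. World frame = base frame: x ahead of the robot, y to its left, z up, the work surface at z = 0. Lengths are in m, angles in degrees, forces in N, time in s.
With the tool pointing down it reaches from about 0.3 to 0.75 m from the base axis. Payload 8.5 kg.
Tool frame: the origin (TCP) lies at the centre of the arm's flange, where the gripper is bolted on; the fingertips stand 173 mm ahead of it and the grasp point (between the pads) lies env.pinch_z ahead of it (env.pinch_z is the distance from the TCP to the grasp point, in m); z points along the fingers, y is the line along which they close (so a half turn about z gives the same grasp; the last joint's range is limited). The gripper opens to 85 mm and grips with 20 to 120 N. Pads are 22 mm wide; open, the fingers measure 114 mm over their backs; the gripper's body (76 mm by 85 mm) begins 54 mm behind the grasp point. The pads swing forward as they close: fully open they stand 13 mm farther back than shut.
Start: joints at [-12.336, 21.807, 74.336, -0, 83.858, -12.336], TCP at [0.55, 0, 0.405] pointing down, gripper open.
Joint ranges: [-178.18, 178.18], [-50.72, 133.34], [12.68, 142.11], [-81.47, 261.47], [9.98, 163.14], [-165.26, 165.26]. Speed limits (degrees/s): [136.94, 136.94, 180, 180, 180, 180].

### API

Orientations are given as a 3x3 rotation matrix whose columns are the frame's x, y, z axes.
In Python, from rig import env, get_image, job, spotter gives the robot as it stands. The module is installed in compiled form; this text tells all that it offers.
- The arm moves only by the shell command python3 -m creep 'ROWS' [FORCE]. ROWS is text: rows parted by semicolons, each of 7 numbers parted by spaces: the turn, a rotation vector about the tool's x, y, z in units of 8 degrees (1.0 is 8 degrees), then the shift along the tool's x, y, z in units of 30 mm (1.0 is 30 mm), then the finger opening in mm, from 0 to 85.4. A call has 1 to 12 rows; each row is the pose to reach, as a shift and turn from the pose commanded when the call began, along the tool's axes at that moment; what a row does not reach only later rows make up. A row lasts 1/10 s, in which the tool goes at most 50 mm and 8.59 degrees, less where a joint would pass 70% of its speed; a pose out of reach is approached as far as the arm can. A call with a gripper value outside its range is refused whole. The fingers move at their own pace and stop on an object; FORCE is the grip in N (left out, the last holds). Time passes only in rows, so rows that repeat a pose let the fingers close. It gives the time, the measured TCP pose, the force, the opening and the grip force at its end, in the units of the state.
- env.observe(): the state, without advancing time (a new reading comes with each control period).
- get_image(name): name is "scene" or "side" or "wrist"; returns a dict with "image" (400x640x3 uint8, blue, green, red), "depth" (400x640 float32, m along the optical axis (not along the pixel's ray), 0 where there is no reading), "intrinsics" (3x3 intrinsics, pixels), "view" (4x4, takes a point from world to camera coordinates). Camera axes: x right, y up, looking along -z (the intrinsics and any distortion apply to the point x, -y, -z); pixel columns grow to the right and rows downward; lengths in m; the calibration is good to about 2 mm. A picture is of the moment at which its call begins.
- job.close_job(): hands the job in; it is judged then, once.
Trained networks look in a picture, given as the dict that the camera call returned (one of the last four; its "shot" number tells which), for a name from the list of things; names that differ only in an ending like _2 or _b are one class to them, and where a whole thing is asked for, a point or a joint stands for the part that bears it (a point fixed in the world has none). Each returns a list of dicts, best first, with "p" (0 to 1); they miss things now and then, are a little off and sometimes report something else, mostly with a low value. They report only what shows in the picture. A call takes as long as a camera call. They do not tell look-alikes from the thing itself.
- spotter.boxes_of(label, picture): "xy" ([column, row] in pixels, amid what is visible of it).
The state is a dict: "time_s": time; "q": joint angles; "qvel": joint speeds; "joint_efforts": joint torques, N m; "position": TCP position; "tool_rot": TCP orientation; "ft_force": force on the tool from outside, world axes, zero at the start; "wrist_torque": the same for the moment, N m; "grip_width": finger opening in m; "gripper_force": force on a finger pad.
Only numpy, scipy, OpenCV 4.12 (cv2) and the standard library are available. Lean on these libraries where they do the work, as an engineer would, in place of code of your own. Each camera call takes 0.05 s, during which the arm holds its last target. There are 200 camera calls.

## Working session

There is one attempt and no reset: what is moved stays moved. The work goes in short steps, Python scripts to look and compute and a shell command to move; the robot and the scene stay as the last step left them, time stands still between calls to the robot, and variables do not carry over. Pictures are saved under pics/ and viewed, at most 10 in all, crops included, and the job is handed in when it is done.

```bash
mkdir -p pics; cat > h.py <<'E'
import numpy as np,cv2
from rig import env,get_image,job,spotter
def cloud(p):
    K=p["intrinsics"];d=p["depth"];v,u=np.mgrid[:d.shape[0],:d.shape[1]]
    c=np.stack([(u-K[0][2])/K[0][0]*d,-(v-K[1][2])/K[1][1]*d,-d,np.ones_like(d)],-1)
    w=c@np.linalg.inv(np.array(p["view"])).T
    w=w[...,:3]; w[d==0]=np.nan
    return w
E
python3 - <<'E'
from h import *
s=env.observe();print(env.pinch_z,s["time_s"],s["position"],s["tool_rot"])
p=get_image("scene");cv2.imwrite("pics/a.png",p["image"]);w=cloud(p)
q=get_image("side");cv2.imwrite("pics/b.png",q["image"])
for n in ["square_house_rim","long_house_rim","square_roof_lantern","long_roof_lantern","spare_roof_lantern","tree_near_mid","tree_far_mid"]:
    for r in spotter.boxes_of(n,p)[:4]:
        x,y=map(int,r["xy"]);print(n,round(r["p"],2),x,y,w[y,x].round(3))
E
```

```text
0.1547 0.0 [5.49949512e-01 3.17547726e-06 4.04110063e-01] [[ 4.52234441e-05  9.99998915e-01 -1.47260337e-03]
 [ 9.99999944e-01 -4.47341217e-05  3.32315144e-04]
 [ 3.32248908e-04 -1.47261832e-03 -9.99998861e-01]]
square_house_rim 0.69 388 267 [0.601 0.159 0.006]
square_house_rim 0.61 203 218 [ 0.444 -0.242  0.023]
long_house_rim 0.92 221 285 [ 0.606 -0.201  0.007]
square_roof_lantern 0.94 388 141 [0.266 0.221 0.034]
square_roof_lantern 0.91 303 211 [ 0.445 -0.012  0.019]
long_roof_lantern 0.67 407 197 [0.438 0.233 0.03 ]
spare_roof_lantern 0.91 205 217 [ 0.445 -0.236  0.029]
tree_near_mid 0.51 317 265 [0.603 0.004 0.052]
tree_far_mid 0.65 322 297 [0.672 0.006 0.05 ]
tree_far_mid 0.45 403 199 [0.436 0.226 0.019]
```

View pics/a.png

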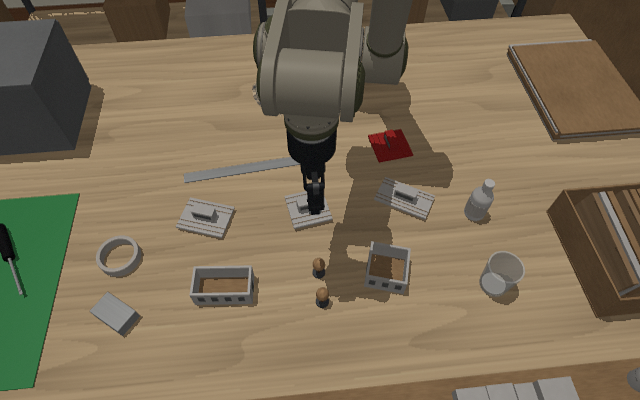

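View pics/b.png

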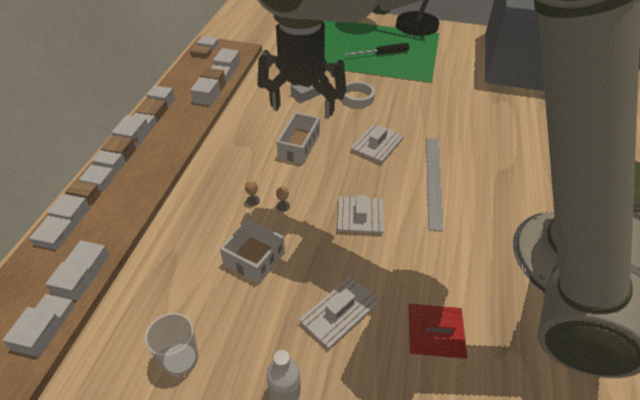

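The scene view shows the square house around (388,267) and the long house at (222,285), with the trees between them at (319,265) and (322,297). The white roofs are at (205,217), (308,210) and (405,198), and the red decoy is at (390,145). Next I'll measure sizes and yaws from depth.

```bash
cat >> h.py <<'E'
def rect(pts,c,r,z0,z1):
    m=(np.hypot(pts[:,0]-c[0],pts[:,1]-c[1])<r)&(pts[:,2]>z0)&(pts[:,2]<z1)
    a=pts[m]
    if len(a)<15: return len(a)
    # drop isolated points by grid occupancy
    (cx,cy),(l,b),ang=cv2.minAreaRect((a[:,:2]*1000).astype(np.float32))
    return len(a),round(cx,1),round(cy,1),round(l,1),round(b,1),round(ang,1),"z",np.percentile(a[:,2],[5,50,95]).round(4)
E
python3 - <<'E'
from h import *
P={n:cloud(get_image(n)).reshape(-1,3) for n in("scene","side")}
for n,w in P.items():
    w=w[~np.isnan(w[:,0])]
    for nm,c,r in [("spare",(.445,-.236),.085),("mid",(.445,-.012),.085),("right",(.438,.233),.085)]:
        print(n,nm,"plate",rect(w,c,r,.009,.018),"lant",rect(w,c,.05,.034,.06))
    for nm,c,r in [("sq",(.60,.16),.08),("long",(.606,-.20),.085)]:
        print(n,nm,rect(w,c,r,.044,.056))
    for c in[(.603,.004),(.672,.006)]: print(n,"tree",rect(w,c,.03,.03,.07))
E
```

```text
scene spare plate (1215, 432.4, -238.8, 114.4, 88.0, 69.8, 'z', array([0.0111, 0.014 , 0.0168])) lant (230, 432.5, -239.3, 51.9, 25.9, 71.5, 'z', array([0.0356, 0.0417, 0.0443]))
scene mid plate (775, 431.3, 0.1, 96.1, 92.4, 9.8, 'z', array([0.0109, 0.0139, 0.0166])) lant (105, 432.6, -12.8, 25.5, 26.1, 5.2, 'z', array([0.0362, 0.0415, 0.0444]))
scene right plate (1086, 425.5, 231.7, 127.7, 76.5, 57.5, 'z', array([0.0107, 0.0139, 0.0167])) lant (213, 425.6, 231.4, 50.1, 26.0, 57.9, 'z', array([0.0353, 0.0416, 0.0447]))
scene sq (444, 608.8, 152.2, 84.0, 86.9, 72.6, 'z', array([0.0454, 0.0498, 0.0525]))
scene long (570, 614.6, -194.2, 120.8, 66.8, 85.3, 'z', array([0.045 , 0.0496, 0.0526]))
scene tree (130, 596.6, 7.6, 23.0, 22.6, 84.3, 'z', array([0.0383, 0.0501, 0.056 ]))
scene tree (147, 662.2, 8.2, 23.5, 24.8, 41.8, 'z', array([0.0383, 0.0503, 0.0566]))
side spare plate (863, 431.0, -239.1, 117.7, 86.3, 69.6, 'z', array([0.0112, 0.0144, 0.0168])) lant (177, 431.1, -238.3, 55.3, 24.4, 70.4, 'z', array([0.0358, 0.0421, 0.0446]))
side mid plate (1279, 428.7, 0.3, 92.2, 95.3, 9.4, 'z', array([0.0119, 0.0145, 0.0167])) lant (228, 429.3, 1.3, 20.5, 54.9, 10.3, 'z', array([0.0377, 0.0422, 0.0441]))
side right plate (2250, 423.6, 231.7, 129.3, 73.5, 57.9, 'z', array([0.0119, 0.0144, 0.0166])) lant (409, 423.1, 232.1, 51.3, 23.8, 58.4, 'z', array([0.0362, 0.0422, 0.0443]))
side sq (619, 607.2, 152.6, 86.5, 87.1, 72.1, 'z', array([0.0446, 0.0496, 0.0519]))
side long (375, 612.2, -192.3, 126.8, 65.7, 85.4, 'z', array([0.0447, 0.0496, 0.0521]))
side tree (145, 591.4, 12.1, 24.8, 22.4, 16.3, 'z', array([0.0356, 0.0481, 0.0558]))
side tree (143, 658.8, 11.1, 23.7, 24.3, 60.2, 'z', array([0.0355, 0.0475, 0.0552]))
```

```bash
cat >> h.py <<'E'
def row(x,y,z,phi):
    """row from the present pose: pinch point to x,y,z (m), tool y at world yaw phi (deg), tool down"""
    from scipy.spatial.transform import Rotation as R
    s=env.observe();A=np.array(s["tool_rot"]);c,sn=np.cos(np.radians(phi)),np.sin(np.radians(phi))
    T=np.array([[-sn,c,0],[c,sn,0],[0,0,-1.]])
    d=A.T@(np.array([x,y,z+env.pinch_z])-s["position"])
    r=R.from_matrix(A.T@T).as_rotvec(degrees=True)
    print("row",(r/8).round(3),(d/.03).round(3),"t",s["time_s"],"w",s["grip_width"],"F",np.round(s["ft_force"],1))
E
python3 -m creep '0 0 -0.6 0 -2 1 50; 0 0 -1.23 0 -4 3 50; 0 0 -1.23 0 -4 4 50; 0 0 -1.23 0 -4 4 50; 0 0 -1.23 0 -4 4 50; 0 0 -1.23 0 -4 4 50; 0 0 -1.23 0 -4 4 50; 0 0 -1.23 0 -4 4 50;0 0 -1.23 0 -4 4 50;0 0 -1.23 0 -4 4 50' 40
python3 - <<'E'
from h import *
p=get_image("wrist");w=cloud(p).reshape(-1,3);w=w[~np.isnan(w[:,0])]
cv2.imwrite("pics/c.png",p["image"])
print(rect(w,(.43,0),.085,.009,.018),rect(w,(.43,0),.05,.036,.06))
row(.43,0,.044,9.8)
E
```

```text
time_s: 1.55
position: [0.4302, 0.0, 0.285]
tool_rot: [[-0.171, 0.985, 0.001], [0.985, 0.171, -0.0], [-0.0, 0.001, -1.0]]
ft_force: [-0.7, -0.0, 0.2]
grip_width: 0.0504
gripper_force: 0.0
(10111, 431.0, 0.2, 92.3, 92.7, 10.0, 'z', array([0.0128, 0.014 , 0.0153])) (2012, 430.6, 0.4, 22.2, 50.5, 10.5, 'z', array([0.0407, 0.0419, 0.043 ]))
row [0.004 0.002 0.005] [ 1.000e-03 -6.000e-03  2.875e+00] t 1.6 w 0.05062120173876886 F [-0.5  0.2 -0. ]
```

View pics/c.png

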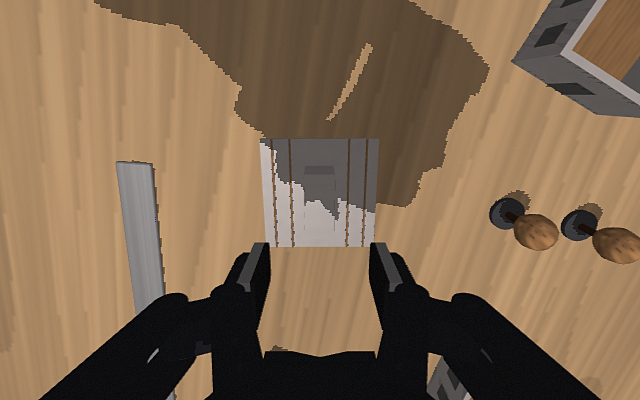

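The wrist view confirms the 92 × 92 white roof at about (320,190), centred under the gripper. Descending to grip it.

```bash
python3 -m creep '0 0 0 0 0 1.5 50; 0 0 0 0 0 2.6 50; 0 0 0 0 0 3.13 50; 0 0 0 0 0 3.13 50; 0 0 0 0 0 3.13 50;0 0 0 0 0 3.13 50; 0 0 0 0 0 3.13 10; 0 0 0 0 0 3.13 10;0 0 0 0 0 3.13 10;0 0 0 0 0 3.13 10;0 0 0 0 0 3.13 10;0 0 0 0 0 3.13 10' 40
python3 -m creep '0 0 0 0 0 -0.3 10; 0 0 0 0 0 -1 10; 0 0 0 0 0 -2 10; 0 0 0 0 0 -3 10; 0 0 0 0 0 -3.5 10; 0 0 0 0 0 -3.5 10; 0 0 0 0 0 -3.5 10;0 0 0 0 0 -3.5 10' 40
python3 - <<'E'
from h import *
row(.608,.1524,.15,-17.5)
E
```

```text
time_s: 2.8
position: [0.4301, -0.0, 0.1916]
tool_rot: [[-0.171, 0.985, 0.002], [0.985, 0.171, -0.001], [-0.001, 0.002, -1.0]]
ft_force: [-0.8, -0.3, 7.3]
grip_width: 0.021
gripper_force: 39.9
time_s: 3.6
position: [0.4297, 0.0001, 0.295]
tool_rot: [[-0.171, 0.985, -0.002], [0.985, 0.171, 0.001], [0.001, -0.002, -1.0]]
ft_force: [0.2, -0.1, -0.5]
grip_width: 0.0215
gripper_force: 39.4
row [-1.400e-02 -3.000e-03  3.417e+00] [ 3.989  6.722 -0.331] t 3.6 w 0.02152713033560249 F [ 0.2 -0.1 -0.5]
```

```bash
python3 -m creep '0 0 0.8 1 1.6 0 10; 0 0 1.7 2 3.3 0 10; 0 0 2.5 3 5 -0.3 10; 0 0 3.42 3.99 6.72 -0.33 10; 0 0 3.42 3.99 6.72 -0.33 10; 0 0 3.42 3.99 6.72 -0.33 10; 0 0 3.42 3.99 6.72 -0.33 10; 0 0 3.42 3.99 6.72 -0.33 10; 0 0 3.42 3.99 6.72 -0.33 10; 0 0 3.42 3.99 6.72 -0.33 10; 0 0 3.42 3.99 6.72 -0.33 10; 0 0 3.42 3.99 6.72 -0.33 10'
python3 - <<'E'
from h import *
for n in("scene","side","wrist"):
    p=get_image(n);w=cloud(p).reshape(-1,3);w=w[~np.isnan(w[:,0])]
    cv2.imwrite(f"pics/d_{n}.png",p["image"])
    print(n,"house",rect(w,(.608,.1524),.08,.044,.056),"plate",rect(w,(.608,.1524),.085,.115,.132))
    print(n,"long house",rect(w,(.613,-.193),.085,.044,.056))
row(.608,.1524,.15,-17.5)
E
```

```text
time_s: 4.8
position: [0.608, 0.1522, 0.3059]
tool_rot: [[0.301, 0.954, 0.0], [0.954, -0.301, 0.0], [0.0, 0.0, -1.0]]
ft_force: [-0.5, -0.1, -1.5]
grip_width: 0.0213
gripper_force: 39.6
scene house (215, 633.0, 144.7, 84.1, 35.4, 72.9, 'z', array([0.0453, 0.0495, 0.0523])) plate (1404, 609.3, 151.8, 92.0, 93.7, 72.3, 'z', array([0.1257, 0.1283, 0.1305]))
scene long house (560, 613.9, -194.0, 120.7, 66.7, 85.1, 'z', array([0.0452, 0.0497, 0.0525]))
side house (460, 607.2, 152.5, 86.3, 87.4, 72.4, 'z', array([0.0449, 0.0494, 0.0519])) plate (1489, 607.3, 152.9, 93.5, 94.1, 73.1, 'z', array([0.125 , 0.1284, 0.1304]))
side long house (248, 612.8, -192.7, 123.6, 66.2, 85.7, 'z', array([0.0449, 0.0494, 0.0523]))
wrist house (1063, 619.7, 187.3, 12.4, 84.1, 73.0, 'z', array([0.0458, 0.0498, 0.051 ])) plate (15963, 609.0, 152.4, 93.3, 92.5, 72.6, 'z', array([0.127 , 0.1281, 0.1293]))
wrist long house 0
row [ 0.001  0.    -0.003] [ 0.001 -0.005  0.037] t 4.95 w 0.02141360591609737 F [-0.9 -0.  -0.7]
```

View pics/d_side.png

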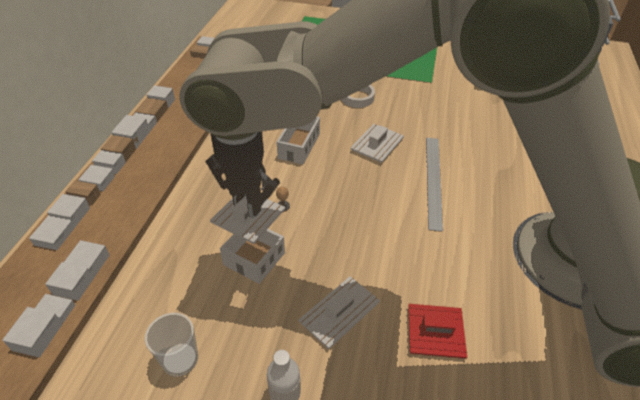

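The side view shows the roof held level above the square house at about (250,215), still clear of the walls, and plate and house centres agree within 0.5 mm. Lowering it slowly.

```bash
python3 -m creep '0 0 0 0 0 0.7 10; 0 0 0 0 0 1.4 10; 0 0 0 0 0 1.8 10; 0 0 0 0 0 1.9 10; 0 0 0 0 0 2 10; 0 0 0 0 0 2.1 10; 0 0 0 0 0 2.2 10; 0 0 0 0 0 2.27 10; 0 0 0 0 0 2.32 10; 0 0 0 0 0 2.36 10; 0 0 0 0 0 2.38 10; 0 0 0 0 0 2.38 10'
python3 - <<'E'
from h import *
for n in("scene","side"):
    w=cloud(get_image(n)).reshape(-1,3);w=w[~np.isnan(w[:,0])]
    print(n,rect(w,(.608,.1524),.085,.0525,.066))
row(.608,.1524,.0789,-17.5)
E
```

```text
time_s: 6.15
position: [0.6081, 0.1524, 0.2343]
tool_rot: [[0.301, 0.954, -0.0], [0.954, -0.301, 0.0], [0.0, -0.0, -1.0]]
ft_force: [0.2, 0.5, -0.7]
grip_width: 0.0211
gripper_force: 39.6
scene (1247, 609.4, 152.2, 92.2, 94.9, 72.5, 'z', array([0.0542, 0.0568, 0.0595]))
side (1342, 607.2, 153.1, 94.5, 93.9, 72.3, 'z', array([0.0546, 0.057 , 0.0596]))
row [ 0.001 -0.001 -0.003] [-0.002 -0.006  0.026] t 6.25 w 0.021332152021409645 F [-0.3 -0.3 -0.3]
```

Plate is about 1 mm above the walls with no contact force. Press the last bit, then release gently.

```bash
python3 -m creep '0 0 0 0 0 0.02 10; 0 0 0 0 0 0.04 10; 0 0 0 0 0 0.05 10; 0 0 0 0 0 0.05 10'
python3 -m creep '0 0 0 0 0 0 26;0 0 0 0 0 0 30;0 0 0 0 0 0 36; 0 0 0 0 0 0 40; 0 0 0 0 0 0 40; 0 0 0 0 0 -0.5 40; 0 0 0 0 0 -1.5 40; 0 0 0 0 0 -2.5 40;0 0 0 0 0 -3.5 40;0 0 0 0 0 -3.5 40;0 0 0 0 0 -3.5 40'
python3 - <<'E'
from h import *
for n in("scene","side","wrist"):
    w=cloud(get_image(n)).reshape(-1,3);w=w[~np.isnan(w[:,0])]
    print(n,rect(w,(.608,.1524),.085,.0525,.066))
    print(n,"long roof",rect(w,(.4245,.232),.085,.009,.018),rect(w,(.4245,.232),.05,.034,.06))
row(.4245,.232,.12,-32.2)
E
```

```text
time_s: 6.65
position: [0.6081, 0.1524, 0.2336]
tool_rot: [[0.301, 0.954, 0.001], [0.954, -0.301, -0.0], [0.0, 0.001, -1.0]]
ft_force: [-2.6, -0.6, 4.7]
grip_width: 0.0212
gripper_force: 40.4
time_s: 7.75
position: [0.608, 0.1524, 0.3379]
tool_rot: [[0.301, 0.954, 0.001], [0.954, -0.301, 0.0], [0.0, 0.001, -1.0]]
ft_force: [-0.7, -0.4, 0.1]
grip_width: 0.0399
gripper_force: 0.0
scene (1405, 609.3, 152.1, 92.0, 94.8, 72.6, 'z', array([0.0537, 0.0561, 0.0591]))
scene long roof (314, 426.6, 230.7, 128.2, 72.9, 57.8, 'z', array([0.0107, 0.0138, 0.0165])) 0
side (1608, 607.1, 153.0, 94.2, 94.8, 73.1, 'z', array([0.054 , 0.0564, 0.0592]))
side long roof (2248, 423.3, 231.7, 129.8, 74.4, 57.8, 'z', array([0.0118, 0.0144, 0.0166])) (406, 423.4, 232.0, 52.1, 23.9, 56.6, 'z', array([0.0358, 0.042 , 0.0444]))
wrist (9480, 609.3, 153.0, 92.0, 92.3, 72.6, 'z', array([0.0548, 0.056 , 0.0573]))
wrist long roof (7964, 425.4, 231.8, 128.9, 73.9, 58.0, 'z', array([0.0124, 0.0139, 0.0154])) (1830, 425.9, 231.6, 51.2, 23.9, 58.6, 'z', array([0.0358, 0.0417, 0.0429]))
row [-0.017  0.009  1.835] [ 0.691 -6.63   2.072] t 7.9 w 0.040187889207533654 F [0.1 0.3 0. ]
```

Square roof seated (top at 56 mm). Now the long roof.

```bash
python3 -m creep '0 0 0.5 0.2 -1.6 0 50; 0 0 1 0.4 -3.3 0.5 50; 0 0 1.5 0.6 -5 1.2 50; 0 0 1.81 0.69 -6.62 2.05 50; 0 0 1.81 0.69 -6.62 2.05 50; 0 0 1.81 0.69 -6.62 2.05 50; 0 0 1.81 0.69 -6.62 2.05 50; 0 0 1.81 0.69 -6.62 2.05 50; 0 0 1.81 0.69 -6.62 2.05 50; 0 0 1.81 0.69 -6.62 2.05 50; 0 0 1.81 0.69 -6.62 2.05 50'
python3 - <<'E'
from h import *
w=cloud(get_image("wrist")).reshape(-1,3);w=w[~np.isnan(w[:,0])]
print("long roof",rect(w,(.4245,.232),.085,.009,.018),rect(w,(.4245,.232),.05,.038,.06))
row(.425,.2318,.039,-32.)
E
```

```text
time_s: 9.0
position: [0.4254, 0.2317, 0.2764]
tool_rot: [[0.53, 0.848, 0.0], [0.848, -0.53, 0.0], [0.0, 0.0, -1.0]]
ft_force: [-0.3, -0.3, -0.2]
grip_width: 0.0498
gripper_force: 0.0
long roof (11873, 425.5, 231.8, 128.3, 72.3, 58.0, 'z', array([0.0129, 0.014 , 0.0153])) (2122, 425.5, 231.8, 50.8, 22.0, 57.4, 'z', array([0.0407, 0.0419, 0.0429]))
row [ 0.001 -0.001 -0.002] [-0.004 -0.008  2.756] t 9.05 w 0.05026759904799471 F [-0.4 -0.4  0.7]
```

```bash
python3 -m creep '0 0 0 0 0 1.3 50; 0 0 0 0 0 2.3 50; 0 0 0 0 0 2.74 50; 0 0 0 0 0 2.74 50; 0 0 0 0 0 2.74 50;0 0 0 0 0 2.74 50; 0 0 0 0 0 2.74 10; 0 0 0 0 0 2.74 10;0 0 0 0 0 2.74 10;0 0 0 0 0 2.74 10;0 0 0 0 0 2.74 10;0 0 0 0 0 2.74 10' 40
python3 -m creep '0 0 0 0 0 -0.3 10; 0 0 0 0 0 -1 10; 0 0 0 0 0 -2 10; 0 0 0 0 0 -3 10; 0 0 0 0 0 -4 10; 0 0 0 0 0 -4 10; 0 0 0 0 0 -4 10;0 0 0 0 0 -4 10' 40
python3 - <<'E'
from h import *
row(.613,-.1934,.152,-4.7)
E
```

```text
time_s: 10.25
position: [0.4252, 0.2319, 0.1949]
tool_rot: [[0.53, 0.848, 0.002], [0.848, -0.53, 0.0], [0.001, 0.001, -1.0]]
ft_force: [-1.5, -0.8, 6.5]
grip_width: 0.0212
gripper_force: 40.6
time_s: 11.05
position: [0.4247, 0.2318, 0.3134]
tool_rot: [[0.53, 0.848, -0.002], [0.848, -0.53, -0.0], [-0.001, -0.001, -1.0]]
ft_force: [-1.8, 0.3, -0.6]
grip_width: 0.0211
gripper_force: 39.6
row [-0.011  0.007 -3.413] [-8.693 12.835  0.218] t 11.05 w 0.02109699850609656 F [-1.8  0.3 -0.6]
```

```bash
python3 -m creep '0 0 -0.3 -0.8 1.1 0 10; 0 0 -0.6 -1.6 2.3 0 10; 0 0 -0.9 -2.4 3.5 0 10; 0 0 -1.3 -3.2 4.7 0 10; 0 0 -1.6 -4 5.9 0 10; 0 0 -2 -4.8 7.1 0 10; 0 0 -2.3 -5.6 8.3 0 10; 0 0 -2.6 -6.4 9.5 0 10; 0 0 -3 -7.2 10.7 0 10; 0 0 -3.2 -8 11.8 0.1 10; 0 0 -3.35 -8.5 12.5 0.15 10; 0 0 -3.41 -8.69 12.83 0.2 10'
python3 -m creep '0 0 0 0 0 0 10;0 0 0 0 0 0 10;0 0 0 0 0 0 10;0 0 0 0 0 0 10'
python3 - <<'E'
from h import *
for n in("scene","side","wrist"):
    p=get_image(n);w=cloud(p).reshape(-1,3);w=w[~np.isnan(w[:,0])]
    cv2.imwrite(f"pics/e_{n}.png",p["image"])
    print(n,"house",rect(w,(.613,-.1934),.085,.044,.056),"plate",rect(w,(.613,-.1934),.085,.115,.135))
row(.613,-.1934,.152,-4.7)
E
```

```text
time_s: 12.25
position: [0.6136, -0.1954, 0.3062]
tool_rot: [[0.084, 0.996, -0.002], [0.996, -0.084, 0.001], [0.001, -0.002, -1.0]]
ft_force: [-0.2, 0.3, -0.5]
grip_width: 0.0213
gripper_force: 39.6
time_s: 12.65
position: [0.6131, -0.1919, 0.3085]
tool_rot: [[0.081, 0.997, 0.0], [0.997, -0.081, 0.0], [0.0, 0.0, -1.0]]
ft_force: [-0.3, -0.4, 0.7]
grip_width: 0.0215
gripper_force: 39.6
scene house (325, 614.8, -193.8, 120.6, 65.7, 84.9, 'z', array([0.045 , 0.0496, 0.0522])) plate (1684, 613.7, -192.9, 128.5, 74.3, 85.3, 'z', array([0.125 , 0.1277, 0.1303]))
side house (307, 611.6, -193.6, 125.8, 65.7, 84.7, 'z', array([0.0447, 0.0493, 0.0524])) plate (844, 612.1, -191.7, 134.4, 73.5, 85.3, 'z', array([0.1242, 0.1278, 0.1303]))
wrist house (355, 619.3, -134.7, 2.2, 63.6, 85.3, 'z', array([0.0466, 0.0497, 0.0509])) plate (17400, 614.0, -193.1, 128.9, 72.4, 85.4, 'z', array([0.1264, 0.1275, 0.1288]))
row [0.002 0.001 0.002] [-0.029 -0.004  0.057] t 12.8 w 0.02140274204040879 F [ 0.2 -0.4  0.1]
```

View pics/e_scene.png

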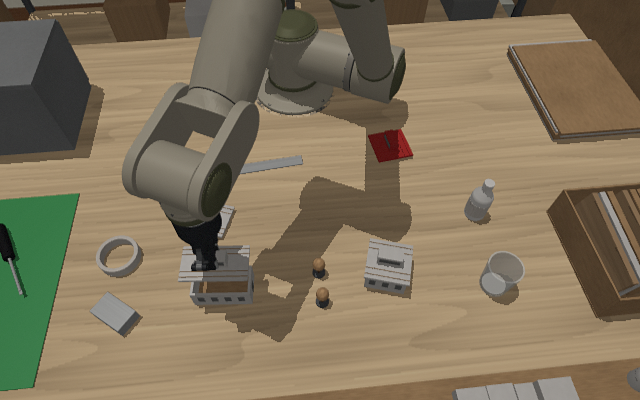

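The scene view shows the square roof seated at (388,265), both trees standing at (319,267) and (322,297), and the long roof above its house at (215,262). Shift about 1 mm in −y and lower.

```bash
python3 -m creep '0 0 0 -0.035 0.01 0.7 10; 0 0 0 -0.035 0.01 1.4 10; 0 0 0 -0.035 0.01 1.8 10; 0 0 0 -0.035 0.01 1.9 10; 0 0 0 -0.035 0.01 2 10; 0 0 0 -0.035 0.01 2.1 10; 0 0 0 -0.035 0.01 2.2 10; 0 0 0 -0.035 0.01 2.27 10; 0 0 0 -0.035 0.01 2.32 10; 0 0 0 -0.035 0.01 2.35 10; 0 0 0 -0.035 0.01 2.37 10; 0 0 0 -0.035 0.01 2.37 10'
python3 -m creep '0 0 0 0 0 0.02 10; 0 0 0 0 0 0.04 10; 0 0 0 0 0 0.04 10; 0 0 0 0 0 0.04 10'
python3 - <<'E'
from h import *
for n in("scene","side"):
    w=cloud(get_image(n)).reshape(-1,3);w=w[~np.isnan(w[:,0])]
    print(n,rect(w,(.613,-.1934),.085,.0525,.066))
row(.613,-.1934,.079,-4.7)
E
```

```text
time_s: 14.0
position: [0.6135, -0.1942, 0.237]
tool_rot: [[0.082, 0.997, 0.0], [0.997, -0.082, 0.0], [0.0, 0.0, -1.0]]
ft_force: [0.1, -0.8, -0.8]
grip_width: 0.021
gripper_force: 39.7
time_s: 14.4
position: [0.6134, -0.1942, 0.2369]
tool_rot: [[0.082, 0.997, 0.001], [0.997, -0.082, -0.001], [-0.0, 0.001, -1.0]]
ft_force: [-1.8, 0.8, 7.4]
grip_width: 0.0213
gripper_force: 40.6
scene (1425, 614.2, -195.1, 128.7, 74.1, 85.6, 'z', array([0.0537, 0.0562, 0.0588]))
side (767, 612.0, -193.9, 133.3, 73.3, 85.3, 'z', array([0.0539, 0.0565, 0.0593]))
row [ 0.006  0.003 -0.002] [ 0.024 -0.017  0.107] t 14.5 w 0.021072881047599 F [-2.6  0.7  8. ]
```

Seated with contact force 7 N. Release and retreat.

```bash
python3 -m creep '0 0 0 0 0 0 26;0 0 0 0 0 0 30;0 0 0 0 0 0 36; 0 0 0 0 0 0 40; 0 0 0 0 0 0 40; 0 0 0 0 0 -0.5 40; 0 0 0 0 0 -1.5 40; 0 0 0 0 0 -2.5 40;0 0 0 0 0 -3.5 40;0 0 0 0 0 -4.5 40;0 0 0 0 0 -4.5 40;0 0 0 0 0 -4.5 40'
python3 - <<'E'
from h import *
for n in("scene","side","wrist"):
    p=get_image(n);w=cloud(p).reshape(-1,3);w=w[~np.isnan(w[:,0])]
    cv2.imwrite(f"pics/f_{n}.png",p["image"])
    print(n,rect(w,(.613,-.1934),.085,.0525,.066),rect(w,(.608,.1524),.085,.0525,.066),rect(w,(.431,-.239),.085,.009,.018))
E
```

```text
time_s: 15.7
position: [0.6134, -0.1941, 0.3709]
tool_rot: [[0.082, 0.997, 0.0], [0.997, -0.082, -0.0], [-0.0, 0.001, -1.0]]
ft_force: [-0.3, -0.4, 0.2]
grip_width: 0.0398
gripper_force: 0.0
scene (1741, 614.2, -195.2, 128.8, 74.4, 85.7, 'z', array([0.0538, 0.0563, 0.0592])) (1456, 609.3, 152.2, 92.2, 94.6, 72.6, 'z', array([0.0536, 0.0562, 0.0591])) (519, 433.3, -238.1, 111.6, 87.0, 69.8, 'z', array([0.0111, 0.0139, 0.0167]))
side (887, 612.6, -194.6, 135.6, 74.4, 84.8, 'z', array([0.0538, 0.0565, 0.0599])) (1605, 606.7, 152.5, 95.2, 93.5, 72.6, 'z', array([0.0539, 0.0564, 0.059 ])) (868, 430.4, -239.6, 118.6, 85.9, 70.3, 'z', array([0.0114, 0.0145, 0.0167]))
wrist (8459, 614.4, -194.9, 128.0, 72.2, 85.3, 'z', array([0.0548, 0.056 , 0.0574])) 0 (5496, 433.1, -239.0, 113.4, 85.4, 70.1, 'z', array([0.0125, 0.0139, 0.0153]))
```

View pics/f_side.png

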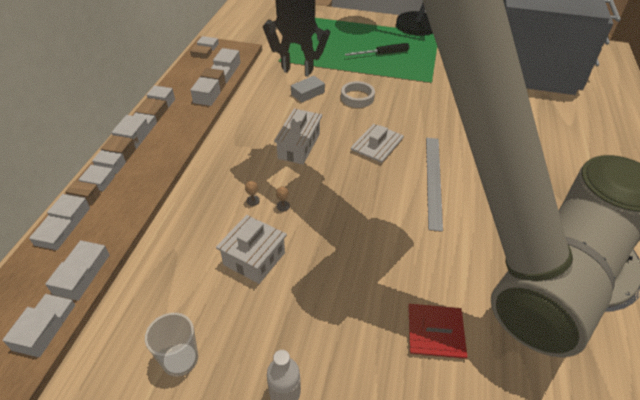

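Both roofs sit flat on their houses at (253,248) and (300,133), the trees stand at (251,192) and (282,197), and the spare roof is untouched at (377,142).

```bash
python3 -c "
from rig import job
print(job.close_job())"
```

```text
the job is handed in; nothing more can be done
None
```

Both roofs are lowered and fully seated on their houses, the spare roof lies where it was, both trees are standing, and the job is handed in at about 16 s of the 64 s allowed.

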